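# Find the jar with the calibration weight and clamp it in the carrier

### The job

One of the three identical closed jars holds the steel calibration weight; the other two are practically empty. Feel which jar is the heavy one, stand it upright in the square pocket of the white carrier, then swing the carrier's hinged bar over it and right down until it rests in its catch. Leave the two light jars standing upright on the bench, never tip a jar over, and do not disturb the dishes, the flask or the burner.

Things in the scene. Friction and masses are not known exactly. Their poses are not given: they have to be found in the camera images.
- jar_a: Closed opaque white jar, brass-coloured cap, upright cylinder 50 mm in diameter, 85 mm tall; origin at the centre of its underside, z up. The three look exactly alike. One of them, a different one each time, holds a steel weight with a few mm of play and weighs 0.40 to 0.54 kg in all; the other two hold only foam and weigh 0.12 to 0.16 kg each.
- jar_b: Closed opaque white jar, brass-coloured cap, upright cylinder 50 mm in diameter, 85 mm tall; origin at the centre of its underside, z up. The three look exactly alike. One of them, a different one each time, holds a steel weight with a few mm of play and weighs 0.40 to 0.54 kg in all; the other two hold only foam and weigh 0.12 to 0.16 kg each.
- jar_c: Closed opaque white jar, brass-coloured cap, upright cylinder 50 mm in diameter, 85 mm tall; origin at the centre of its underside, z up. The three look exactly alike. One of them, a different one each time, holds a steel weight with a few mm of play and weighs 0.40 to 0.54 kg in all; the other two hold only foam and weigh 0.12 to 0.16 kg each.
- carrier: White metal carrier fixed to the bench, origin at the centre of its underside, z up: base 110 (x) x 170 (y) x 8 mm; in its middle a square pocket, 58 mm inside, walls 6 mm thick, tops 24 mm above the bench. Two steel posts, 30 (x) x 16 (y) mm, 110 mm tall, at y = +65 mm (the bar's hinge) and y = -65 mm (its catch: a slot 18 mm wide between two cheeks, floor 97 mm above the bench).
- pocket (a point): Centre of the pocket's floor, 8 mm above the bench, axes as the carrier's. A jar standing in the pocket has its origin here, with 4 mm of play to each side.
- bar (a joint): Angle (rad) of the hold-down bar: 0 = closed, level, lying along the carrier's -y in its catch (a hard stop); grows as it opens; pi/2 = straight up; at most 2.0 (leaning outward, to the carrier's +y). The hinge is stiff (0.13 N m): the bar stays where it is left, and 1 to 2 N at its end moves it.
- bar_hinge (a point): Point on the hinge axis of the bar, 65 mm to the carrier's +y from the pocket's centre and 101 mm above the bench; the axis runs along the carrier's x. At angle q the bar points from here along (0, -cos q, sin q) in the carrier's axes.
- bar_end (a point): Free end of the flat steel bar, on its centre line, 144 mm from the hinge axis. The bar is 14 mm wide (along the carrier's x) and 8 mm thick; closed, its top is 105 mm and its underside 97 mm above the bench, 4 mm above the cap of a jar in the pocket.
- dish_1: Closed flat clear dish, 92 mm in diameter, 16 mm tall, origin at the centre of its underside. A bystander: leave it where it is.
- dish_2: Closed flat clear dish, 92 mm in diameter, 16 mm tall, origin at the centre of its underside. A bystander: leave it where it is.
- flask: Conical glass flask with a foil-coloured cap, 80 mm wide at its foot, 126 mm tall, origin at the centre of its underside. A bystander.
- burner: Bench burner: blue round foot 84 mm wide, thin upright steel tube, 140 mm tall, origin at the centre of its underside. A bystander.
There are look-alikes about, which are no part of the job. Leave any blue or orange look-alike of the jar_b alone.

How it is judged (in metres and radians):
On the way:
1. the jar that holds the weight stands upright and released in the carrier's pocket while the bar is still open (value of joint bar above 0.5 rad and ((horizontal distance between jar_a and pocket below 0.009 m and z of jar_a in the frame of pocket between -0.004 and 0.004 m and angle between jar_a's own z axis and vertical below 0.08 rad and contact force between jar_a and carrier above 2.7 N and contact force between jar_a and the fingers below 0.1 N and linear speed of jar_a below 0.02 m/s) or (horizontal distance between jar_b and pocket below 0.009 m and z of jar_b in the frame of pocket between -0.004 and 0.004 m and angle between jar_b's own z axis and vertical below 0.08 rad and contact force between jar_b and carrier above 2.7 N and contact force between jar_b and the fingers below 0.1 N and linear speed of jar_b below 0.02 m/s) or (horizontal distance between jar_c and pocket below 0.009 m and z of jar_c in the frame of pocket between -0.004 and 0.004 m and angle between jar_c's own z axis and vertical below 0.08 rad and contact force between jar_c and carrier above 2.7 N and contact force between jar_c and the fingers below 0.1 N and linear speed of jar_c below 0.02 m/s))), for 0.2 s.
At the end, for the whole second after the job is handed in: The heavy jar (pressing on the carrier with over 2.7 N) stands upright in the pocket, within 9 mm of its centre; the bar is within 0.05 rad of closed; the two light jars stand upright on the bench (underside within 5 mm of it); all at rest and released (value of joint bar below 0.05 rad and (((horizontal distance between jar_a and pocket below 0.009 m and z of jar_a in the frame of pocket between -0.004 and 0.004 m and angle between jar_a's own z axis and vertical below 0.08 rad and contact force between jar_a and carrier above 2.7 N and contact force between jar_a and the fingers below 0.1 N and linear speed of jar_a below 0.02 m/s) and (height (world z) of jar_b between -0.005 and 0.005 m and angle between jar_b's own z axis and vertical below 0.08 rad and linear speed of jar_b below 0.02 m/s) and (height (world z) of jar_c between -0.005 and 0.005 m and angle between jar_c's own z axis and vertical below 0.08 rad and linear speed of jar_c below 0.02 m/s)) or ((horizontal distance between jar_b and pocket below 0.009 m and z of jar_b in the frame of pocket between -0.004 and 0.004 m and angle between jar_b's own z axis and vertical below 0.08 rad and contact force between jar_b and carrier above 2.7 N and contact force between jar_b and the fingers below 0.1 N and linear speed of jar_b below 0.02 m/s) and (height (world z) of jar_a between -0.005 and 0.005 m and angle between jar_a's own z axis and vertical below 0.08 rad and linear speed of jar_a below 0.02 m/s) and (height (world z) of jar_c between -0.005 and 0.005 m and angle between jar_c's own z axis and vertical below 0.08 rad and linear speed of jar_c below 0.02 m/s)) or ((horizontal distance between jar_c and pocket below 0.009 m and z of jar_c in the frame of pocket between -0.004 and 0.004 m and angle between jar_c's own z axis and vertical below 0.08 rad and contact force between jar_c and carrier above 2.7 N and contact force between jar_c and the fingers below 0.1 N and linear speed of jar_c below 0.02 m/s) and (height (world z) of jar_a between -0.005 and 0.005 m and angle between jar_a's own z axis and vertical below 0.08 rad and linear speed of jar_a below 0.02 m/s) and (height (world z) of jar_b between -0.005 and 0.005 m and angle between jar_b's own z axis and vertical below 0.08 rad and linear speed of jar_b below 0.02 m/s)))); the robot touches nothing.
It fails at once if a jar tips over (more than 45 degrees) (angle between any of jar_a, jar_b, jar_c's own z axis and vertical above 0.785 rad).
It fails at once if a dish, the flask or the burner is moved by more than 25 mm (distance of any of dish_1, dish_2, flask, burner from where it was at the start of the episode above 0.025 m).
It also fails if it takes over 72 s, if anything falls off the work surface, if the arm or the gripper's body presses on something with over 40 N, if the wrist force passes 120 N, or if a joint passes its speed limit or range.

### The arm

A 6-joint arm with a two-finger parallel gripper is mounted at the origin on the work surface. World frame = base frame: x ahead of the robot, y to its left, z up, the work surface at z = 0. Lengths are in mm, angles in rad, forces in N, time in s.
With the tool pointing down it reaches from about 275 to 1000 mm from the base axis. Payload 8.4 kg.
Tool frame: the origin (TCP) lies midway between the tips of the shut fingers; the grasp point (between the pads) lies behind it (r.pinch_z is the z of the grasp point in the tool frame, in mm); z points along the fingers, y is the direction in which the jaws open and shut (so a half turn about z gives the same grasp; the last joint's range is limited). The gripper opens to 85 mm and grips with 20 to 120 N. Pads are 22 mm wide; open, the fingers measure 114 mm over their backs; the gripper's body (76 mm by 85 mm) begins 54 mm behind the grasp point. The pads swing forward as they close: fully open they stand 13 mm farther back than shut.
Start: joints at [1.321, 0.353, 1.633, -0, 1.155, -0.002], TCP at [153.293, 605.912, 231.281] pointing down, gripper open.
Joint ranges: [-2.63, 2.63], [-0.92, 2.1], [0.06, 2.66], [-1.3, 4.44], [0, 2.69], [-3.02, 3.02]. Speed limits (rad/s): [2.22, 2.22, 2.79, 3.14, 3.14, 3.14].

### API

Orientations are given as [roll, pitch, yaw] about the fixed x, y, z axes, in that order (R = Rz(yaw) Ry(pitch) Rx(roll)).
In Python, from rig import r, optics, ticket gives the robot as it stands.
- The arm moves only by the shell command python3 -m jog 'ROWS' [FORCE]. ROWS is text: rows parted by semicolons, each of 7 numbers parted by spaces: the closure in counts, from 0 (fully open) to 255 (shut), then the shift along the tool's x, y, z in mm, then the turn, a rotation vector about the tool's x, y, z in degrees. A call has 1 to 5 rows; each row shifts and turns the pose as measured when the row begins, along the tool's axes as they then stand; what a row does not reach is not made up. A row lasts 1/12 s, in which the tool goes at most 41.7 mm and 7.16 degrees, less where a joint would pass 70% of its speed; a pose out of reach is approached as far as the arm can. A call with a gripper value outside its range is refused whole. The fingers move at their own pace and stop on an object; FORCE is the grip in N (left out, the last holds). Time passes only in rows, so rows that do not move let the fingers close. It gives the time, the measured TCP pose, the force and the opening at its end, in the units of the state.
- r.sense(): the state, without advancing time (a new reading comes with each control period).
- optics.grab_frame(name): name is "scene" or "top" or "wrist"; returns the picture (400x640x3 uint8, red, green, blue); there is no depth.
- optics.camera_info(name): a dict with "fx", "fy", "cx", "cy" (pixels), "world_from_camera" (4x4, takes a point from camera to world coordinates). Camera axes: x right, y down, z forward; pixel columns grow to the right and rows downward; lengths in mm; the calibration is good to about 2 mm. The wrist camera is an equidistant fisheye: a pixel r from the principal point sees the ray r / f radians off the axis. A picture is of the moment at which its call begins: read the wrist's pose just before it. camera_info takes no time and is no camera call; for the wrist camera it gives the pose at the moment of the call.
- ticket.sign_off(): hands the job in, once; it reports no verdict.
The state is a dict: "clock": time; "qpos": joint angles; "qvel": joint speeds; "joint_efforts": joint torques, N m; "eef_pos": TCP position; "tcp_rot": TCP orientation; "contact_force": force on the tool from outside, world axes, zero at the start; "wrist_torque": the same for the moment, N m; "opening": opening from 0.0 (shut) to 1.0 (fully open).
Only numpy, scipy, OpenCV 4.12 (cv2) and the standard library are available. Lean on these libraries where they do the work, as an engineer would, in place of code of your own. Each camera call takes 0.05 s, during which the arm holds its last target.

## Working session

There is one attempt and no reset: what is moved stays moved. The work goes in short steps, Python scripts to look and compute and a shell command to move; the robot and the scene stay as the last step left them, time stands still between calls to the robot, and variables do not carry over. Pictures are saved under pics/ and viewed, and the job is handed in when it is done.

```bash
ls; mkdir -p pics; python3 - <<'E'
from rig import r, optics, ticket
import cv2
print(r.sense(), r.pinch_z)
for n in ("scene","top","wrist"):
    i=optics.camera_info(n); print(n,i)
    cv2.imwrite(f"pics/{n}0.png",optics.grab_frame(n)[:,:,::-1])
E
```

```text
pics
{'clock': 0.0, 'qpos': array([ 1.32058102e+00,  3.53671843e-01,  1.63410756e+00, -1.02801426e-05,
        1.15518539e+00, -2.39020597e-03]), 'qvel': array([ 0.00073937, -0.0003134 , -0.00015327,  0.00032304, -0.00152994,
        0.00016341]), 'joint_efforts': array([-7.04733557e-04, -6.05259061e+01, -3.42047703e+01, -6.22935772e-05,
        9.67127999e-03, -1.92381543e-05]), 'eef_pos': array([153.19412169, 605.46322417, 230.55824607]), 'tcp_rot': array([-3.14022050e+00,  6.11957271e-06,  2.89377172e+00]), 'contact_force': array([ 0.72868818,  0.1832532 , -0.31355932]), 'wrist_torque': array([0.01460941, 0.01572502, 0.05244062]), 'opening': 0.9976203310670241} -18.700000000000003
scene {'fx': 413.31956056505743, 'fy': 413.31956056505743, 'cx': 325.9492216575757, 'cy': 200.19734454778123, 'world_from_camera': array([[ 6.58209720e-01,  6.45672783e-01, -3.87126105e-01,
         9.61086911e+02],
       [ 7.52730653e-01, -5.55893526e-01,  3.52674003e-01,
        -3.42353097e+02],
       [ 1.25111092e-02, -5.23535143e-01, -8.51912218e-01,
         9.55855220e+02],
       [ 0.00000000e+
[... 308 characters left out ...]
69326714e-02, -6.95977646e-04,
        -1.10336266e+01],
       [-4.52151130e-03, -1.93175458e-01, -9.81153810e-01,
         1.04929612e+03],
       [ 0.00000000e+00,  0.00000000e+00,  0.00000000e+00,
         1.00000000e+00]])}
wrist {'fx': 309.70691628693146, 'fy': 309.70691628693146, 'cx': 322.59436798689416, 'cy': 203.077671723397, 'world_from_camera': array([[ 2.46386053e-01,  9.25762036e-01,  2.86807542e-01,
         7.97137711e+01],
       [ 9.69169885e-01, -2.34766658e-01, -7.47953965e-02,
         6.24815349e+02],
       [-1.90989050e-03,  2.96393775e-01, -9.55063915e-01,
         3.72303099e+02],
       [ 0.00000000e+00,  0.00000000e+00,  0.00000000e+00,
         1.00000000e+00]])}
```

View pics/scene0.png

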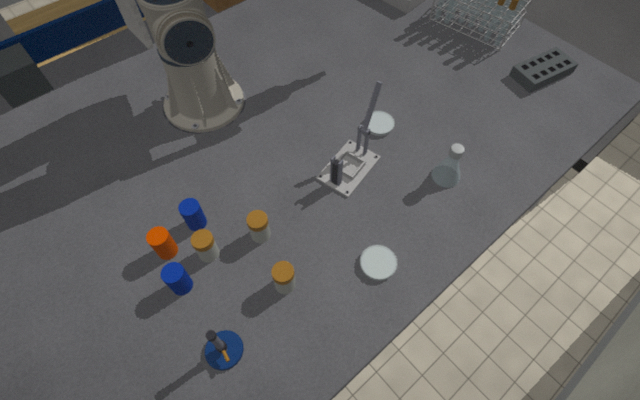

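View pics/top0.png

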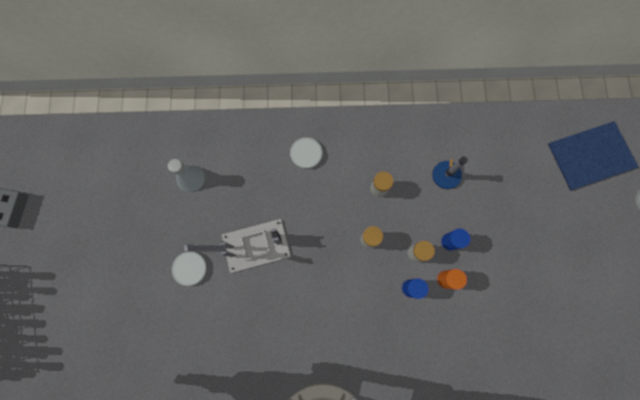

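View pics/wrist0.png

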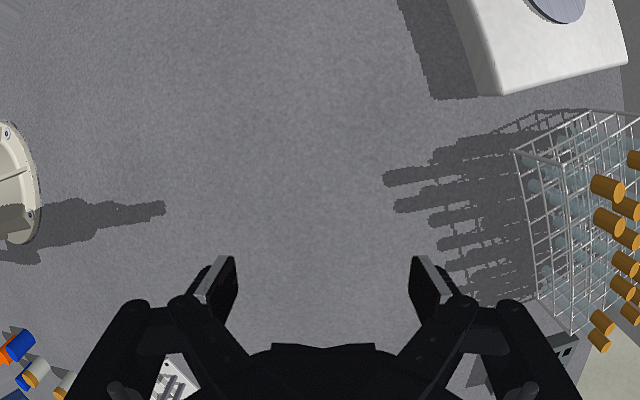

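The scene image shows three brass-capped jars at (258,220), (204,241) and (284,272). The carrier is at (349,167) with its bar open, tip at (379,84). The top view has the jar caps at (383,182), (372,237) and (424,252). Next I measure them.

```bash
cat > h.py <<'E'
from rig import r, optics, ticket
import cv2, numpy as np
def ray(n,u,v,I=None):
    i=I or optics.camera_info(n); T=i["world_from_camera"]
    x,y=(u-i["cx"])/i["fx"],(v-i["cy"])/i["fy"]
    if n=="wrist":
        t=np.hypot(x,y); d=np.array([x/t*np.sin(t),y/t*np.sin(t),np.cos(t)])
    else: d=np.array([x,y,1.])
    d=T[:3,:3]@d; return T[:3,3],d/np.linalg.norm(d)
def plane(n,u,v,z,I=None):
    o,d=ray(n,u,v,I); return o+d*(z-o[2])/d[2]
def proj(n,p):
    i=optics.camera_info(n);T=np.linalg.inv(i["world_from_camera"]);c=T[:3,:3]@np.array(p)+T[:3,3]
    return c[0]/c[2]*i["fx"]+i["cx"],c[1]/c[2]*i["fy"]+i["cy"]
def tri(a,b):
    (o1,d1),(o2,d2)=a,b
    s=np.linalg.lstsq(np.c_[d1,-d2],o2-o1,rcond=None)[0]
    p,q=o1+s[0]*d1,o2+s[1]*d2
    return (p+q)/2,np.linalg.norm(p-q)
def caps(n,im):
    h=cv2.cvtColor(im,cv2.COLOR_RGB2HSV)
    m=cv2.inRange(h,(12,120,90),(24,255,255))
    k,l,s,c=cv2.connectedComponentsWithStats(m)
    return [(tuple(c[j].round(1)),tuple(s[j][:4]),s[j][4]) for j in range(1,k) if s[j][4]>60],m
E
python3 - <<'E'
from h import *
for n in("top","scene"):
    im=cv2.imread(f"pics/{n}0.png")[:,:,::-1].copy()
    for c,b,a in caps(n,im)[0]:
        print(n,c,b,a,plane(n,*c,80).round(1))
for n,(x,y,w,h) in(("top",(150,200,180,100)),("scene",(300,70,110,140))):
    im=cv2.imread(f"pics/{n}0.png")
    f=min(800//w,600//h); cv2.imwrite(f"pics/{n}_car.png",cv2.resize(im[y:y+h,x:x+w],None,fx=f,fy=f,interpolation=cv2.INTER_CUBIC)); print(n,f)
E
```

```text
top (np.float64(382.9), np.float64(181.0)) (np.int32(374), np.int32(172), np.int32(19), np.int32(19)) 275 [ 637.7 -178.5   80. ]
top (np.float64(372.7), np.float64(235.9)) (np.int32(363), np.int32(227), np.int32(20), np.int32(19)) 285 [ 492.1 -143.7   80. ]
top (np.float64(423.6), np.float64(250.5)) (np.int32(414), np.int32(241), np.int32(20), np.int32(20)) 304 [ 451.1 -271.8   80. ]
top (np.float64(452.3), np.float64(279.0)) (np.int32(438), np.int32(270), np.int32(28), np.int32(19)) 405 [ 377.6 -338.3   80. ]
scene (np.float64(256.8), np.float64(219.2)) (np.int32(246), np.int32(210), np.int32(22), np.int32(19)) 319 [ 494.7 -141.7   80. ]
scene (np.float64(161.0), np.float64(240.2)) (np.int32(146), np.int32(226), np.int32(32), np.int32(33)) 535 [ 394.3 -343.8   80. ]
scene (np.float64(201.7), np.float64(238.9)) (np.int32(191), np.int32(229), np.int32(23), np.int32(20)) 359 [ 453.3 -270.4   80. ]
scene (np.float64(282.4), np.float64(271.4)) (np.int32(272), np.int32(261), np.int32(22), np.int32(22)) 381 [ 640.6 -177.5   80. ]
top 4
scene 4
```

```bash
python3 - <<'E'
import cv2
im=cv2.imread("pics/top0.png"); cv2.imwrite("pics/top_jars.png",cv2.resize(im[140:310,330:490],None,fx=3.5,fy=3.5))
E
```

```text
(no output)
```

View pics/top_car.png

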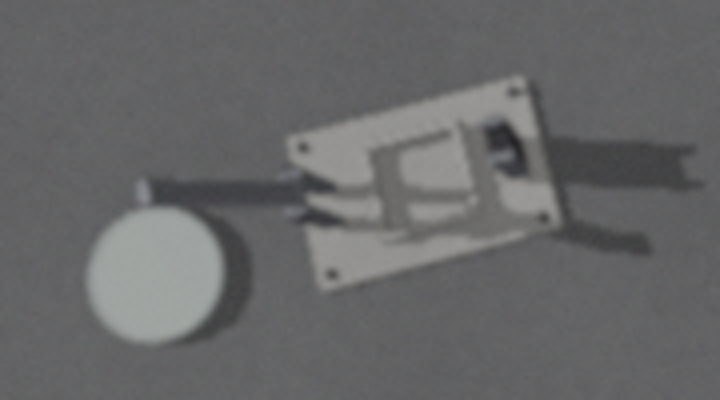

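View pics/scene_car.png

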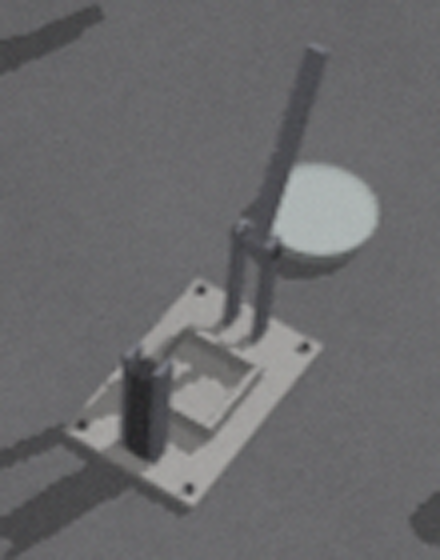

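```bash
python3 - <<'E'
from h import *
T=np.array([(304,148),(515,92),(544,218),(332,274)])/4+[150,200]
S=np.array([(201,290),(82,425),(190,489),(304,347)])/4+[300,70]
# scene order: hinge-left, catch-left, catch-right, hinge-right
P=np.array([plane("top",*p,8) for p in T]);Q=np.array([plane("scene",*p,8) for p in S])
for N,A in(("top",P),("scene",Q)):
    print(N,A.round(1)[:,:2].tolist(),A.mean(0).round(1))
    print([round(float(np.linalg.norm(A[i]-A[(i+1)%4])),1) for i in range(4)])
# +y dir: hinge mid - catch mid
def yd(h1,h2,c1,c2):
    d=(h1+h2)/2-(c1+c2)/2; return np.degrees(np.arctan2(d[1],d[0]))-90
print("yaw",yd(P[0],P[3],P[1],P[2]),yd(Q[0],Q[3],Q[1],Q[2]))
te=np.array([144,187])/4+[150,200]; se=np.array([317,50])/4+[300,70]
print("bar end",tri(ray("top",*te),ray("scene",*se)))
for c,s in(((382.9,181.),(282.4,271.4)),((372.7,235.9),(256.8,219.2)),((423.6,250.5),(201.7,238.9))):
    print(tri(ray("top",*c),ray("scene",*s)))
# bystanders roughly
print("flask",plane("top",191,179,0),"burner",plane("top",446,176,8),"dish",plane("top",306,152,10),plane("top",189,269,10),"blue",plane("top",459,238,80),plane("top",418,288,80),"orange",plane("top",460,278,80))
E
```

```text
top [[509.1, 252.9], [544.4, 106.4], [456.2, 87.0], [422.1, 231.9]] [482.9 169.6   8. ]
[150.7, 90.3, 148.9, 89.5]
scene [[426.8, 235.7], [461.4, 90.1], [549.6, 111.3], [513.8, 256.2]] [487.9 173.3   8. ]
[149.6, 90.7, 149.2, 89.4]
yaw 13.413031406841938 13.598324675470678
bar end (array([460.7027818 , 282.32529236, 234.37486643]), np.float64(1.715157613463993))
(array([ 639.01437313, -177.98697583,   77.34698039]), np.float64(2.333983981624077))
(array([ 493.05555604, -142.62206608,   78.3818869 ]), np.float64(3.0606481501021214))
(array([ 451.7008588 , -271.19668984,   78.38288054]), np.float64(2.226814795227934))
flask [681.04900194 359.54097397   0.        ] burner [ 667.26831175 -371.77785042    8.        ] dish [749.83229618  26.3593263   10.        ] [423.83195022 351.34179318  10.        ] blue [ 480.67140812 -365.24229828   80.        ] [ 357.65993806 -250.33029418   80.        ] orange [ 379.51005068 -357.92467601   80.        ]
```

View pics/top_jars.png

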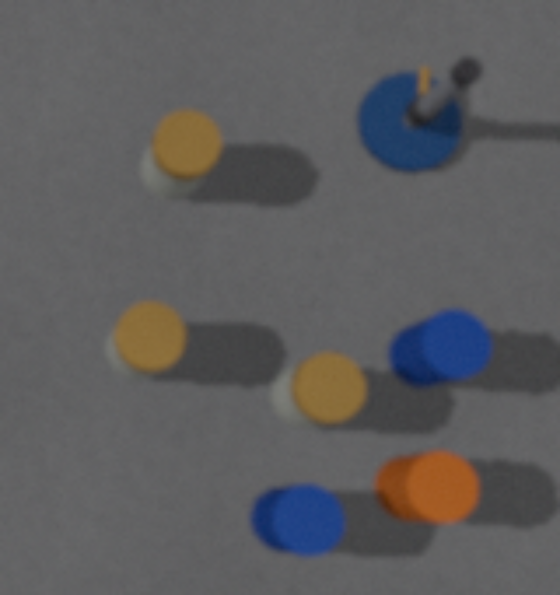

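Jars A (639,-178), B (493,-143) and C (452,-271) come out of both views at a consistent height. The carrier sits at about (485,171) with yaw 13.5°, and the bar at about 1.93 rad, leaning outward. I'll raise and turn first, then hover over the carrier for a wrist view.

```bash
cat >> h.py <<'E'
def go(x,y,z,yawdeg=None):
    s=r.sense();p=s["eef_pos"];yw=s["tcp_rot"][2]
    d=np.array([x,y,z])-p; c,si=np.cos(yw),np.sin(yw)
    t=[c*d[0]+si*d[1],si*d[0]-c*d[1],-d[2]]
    dy=0 if yawdeg is None else -((yawdeg-np.degrees(yw)+180)%360-180)
    print("clk",round(s["clock"],2),"tcp",p.round(1),"rpy",np.degrees(s["tcp_rot"]).round(1),"F",s["contact_force"].round(2),"open",round(s["opening"],3),"q6",round(s["qpos"][5],2))
    print("tool delta",np.round(t,1),"turn z",round(float(dy),1),"rows>=",round(float(np.linalg.norm(t))/41,1))
E
python3 -m jog '0 0 0 -18 0 0 5.8; 0 0 0 -18 0 0 5.8; 0 0 0 -18 0 0 5.8; 0 0 0 -18 0 0 0;0 0 0 0 0 0 0'
python3 -c "
from h import *
go(485,171,320,148.5)"
```

```text
clock: 0.57
eef_pos: [152.7, 603.7, 302.0]
tcp_rot: [-3.133, 0.003, 2.575]
contact_force: [-0.3, 0.2, 0.7]
opening: 0.998
clk 0.57 tcp [152.7 603.7 302. ] rpy [-179.5    0.2  147.6] F [-0.31  0.2   0.71] open 0.998 q6 0.32
tool delta [-512.6 -186.9  -18. ] turn z -0.9 rows>= 13.3
```

```bash
python3 -m jog '0 -38 -14 -3 0 0 0; 0 -38 -14 -3 0 0 0; 0 -38 -14 -3 0 0 0;0 -38 -14 -3 0 0 0;0 -38 -14 -3 0 0 0' | head -2
python3 -m jog '0 -38 -14 -3 0 0 0; 0 -38 -14 -1 0 0 0; 0 -38 -14 -1 0 0 0;0 -38 -14 -1 0 0 0;0 -38 -14 -1 0 0 0'|head -2
python3 -c "
from h import *
go(485,171,320,148.5)"
```

```text
clock: 0.98
eef_pos: [274.3, 442.6, 313.6]
clock: 1.4
eef_pos: [400.0, 276.3, 318.1]
clk 1.4 tcp [400.  276.3 318.1] rpy [-179.3   -0.   148.5] F [0.23 0.42 1.17] open 0.999 q6 -0.42
tool delta [-127.4  -45.4   -1.9] turn z 0.0 rows>= 3.3
```

```bash
python3 -m jog '0 -38 -14 0 0 0 0; 0 -38 -14 0 0 0 0; 0 -38 -14 -2 0 0 0;0 -13 -3 0 -0.7 0 0;0 0 0 0 0 0 0' | head -2
python3 - <<'E'
from h import *
go(485,171,320,148.5)
I=optics.camera_info("wrist"); im=optics.grab_frame("wrist")
import pickle; pickle.dump(I,open("wI.pkl","wb"))
cv2.imwrite("pics/wrist1.png",im[:,:,::-1])
E
```

```text
clock: 1.82
eef_pos: [488.7, 161.0, 316.8]
clk 1.82 tcp [488.7 161.  316.8] rpy [-179.9    0.   148.4] F [-0.87  0.09 -0.61] open 1.001 q6 -0.7
tool delta [ 8.4  6.6 -3.2] turn z -0.1 rows>= 0.3
```

View pics/wrist1.png

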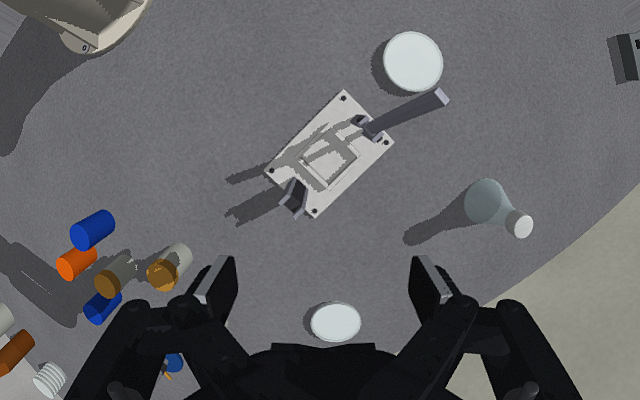

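The wrist view shows the carrier clearly: bolts near (344,98), (387,142), (314,211), (270,171), bar end at (442,97). I'll zoom in to refine these.

```bash
python3 - <<'E'
import cv2
im=cv2.imread("pics/wrist1.png"); cv2.imwrite("pics/wrist1z.png",cv2.resize(im[75:225,255:455],None,fx=4,fy=4,interpolation=cv2.INTER_CUBIC))
E
```

```text
(no output)
```

View pics/wrist1z.png

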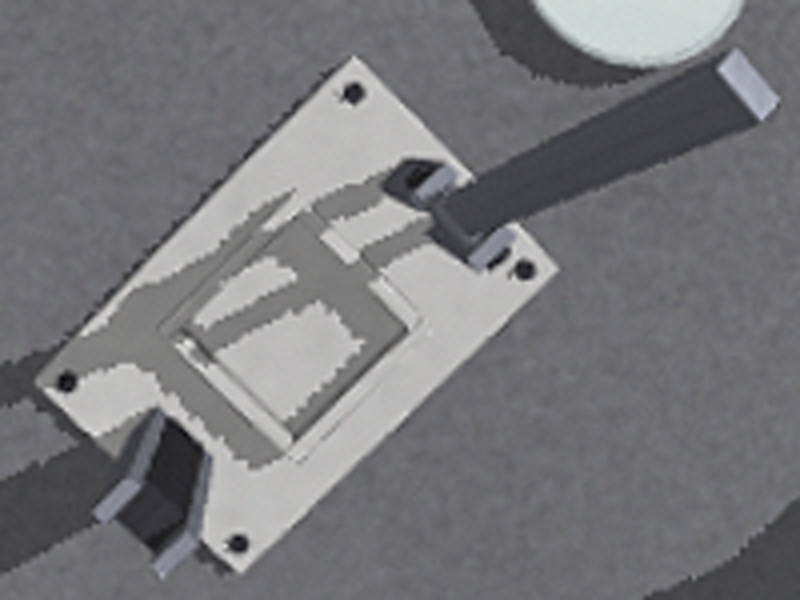

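```bash
python3 - <<'E'
from h import *
import pickle
I=pickle.load(open("wI.pkl","rb"))
f=lambda a:(a[0]/4+255-0.4,a[1]/4+75-0.4)
B=[(353,92),(67,382),(238,543),(524,270)]
W=np.array([plane("wrist",*f(b),8,I) for b in B]); print(W.round(1)[:,:2].tolist(),W.mean(0).round(1))
print([round(float(np.linalg.norm(W[i]-W[(i+1)%4])),1) for i in range(4)])
d=(W[0]+W[3])/2-(W[1]+W[2])/2; print("yaw",np.degrees(np.arctan2(d[1],d[0]))-90)
d=(W[2]+W[3])/2-(W[1]+W[0])/2; print("yaw",np.degrees(np.arctan2(d[1],d[0])))
e=f((750,83)); print("bar end vs top", tri(ray("wrist",*e,I),ray("top",186,246.7)),tri(ray("wrist",*e,I),ray("scene",379.2,82.5)))
# jars
im=cv2.imread("pics/wrist1.png")[:,:,::-1].copy()
for c,b,a in caps("wrist",im)[0]: print(c,b,a,plane("wrist",*c,80,I).round(1))
E
```

```text
[[423.5, 234.3], [458.7, 88.7], [545.9, 109.6], [511.4, 255.1]] [484.9 171.9   8. ]
[149.8, 89.6, 149.6, 90.2]
yaw 13.454972979055142
yaw 13.384137167778881
bar end vs top (array([463.87928379, 295.50760286, 199.69799675]), np.float64(2.918892162506009)) (array([458.87174653, 285.41742621, 231.57024566]), np.float64(0.3192676290218284))
(np.float64(70.4), np.float64(264.3)) (np.int32(56), np.int32(246), np.int32(41), np.int32(35)) 431 [ 379.9 -322.    80. ]
(np.float64(160.4), np.float64(276.4)) (np.int32(146), np.int32(259), np.int32(32), np.int32(33)) 630 [ 492.8 -142.5   80. ]
(np.float64(104.1), np.float64(286.0)) (np.int32(94), np.int32(274), np.int32(22), np.int32(25)) 361 [ 451.3 -274.8   80. ]
(np.float64(13.2), np.float64(353.2)) (np.int32(0), np.int32(333), np.int32(34), np.int32(44)) 582 [ 432.3 -977.7   80. ]
```

The wrist view agrees with the other two cameras: carrier centre (484.9,171.9), yaw 13.4°, spans 150x90 as expected. Jar B is at (493,-143). I keep yaw at 148.5° and go to B.

```bash
python3 -c "
from h import *
go(493,-143,140,148.5)"
```

```text
clk 1.87 tcp [488.  161.7 316.7] rpy [-179.8   -0.   148.4] F [ 0.48 -0.66 -0.08] open 1.002 q6 -0.7
tool delta [-163.9 -256.9  176.7] turn z -0.1 rows>= 8.6
```

```bash
python3 -m jog '0 -16.4 -25.7 17.7 0 0 0; 0 -16.4 -25.7 17.7 0 0 0; 0 -16.4 -25.7 17.7 0 0 0;0 -16.4 -25.7 17.7 0 0 0;0 -16.4 -25.7 17.7 0 0 0' | head -2
python3 -m jog '0 -16.4 -25.7 17.7 0 0 0; 0 -16.4 -25.7 17.7 0 0 0; 0 -16.4 -25.7 17.7 0 0 0;0 -16.4 -25.7 17.7 0 0 0;0 -16.4 -25.7 17.7 0 0 0' | head -2
python3 -c "
from h import *
go(493,-143,130,148.5)"
```

```text
clock: 2.28
eef_pos: [490.1, 14.1, 226.7]
clock: 2.7
eef_pos: [491.3, -137.3, 132.2]
clk 2.7 tcp [ 491.3 -137.3  132.2] rpy [ 1.798e+02 -1.000e-01  1.496e+02] F [ 0.82 -0.15  0.5 ] open 0.999 q6 -1.32
tool delta [-4.4 -4.   2.2] turn z 1.1 rows>= 0.2
```

```bash
python3 -m jog '0 -3.5 -3 0 0 0 1.1; 0 0 0 0 0 0 0' | head -2
python3 - <<'E'
from h import *
go(493,-143,38,148.5)
I=optics.camera_info("wrist"); im=optics.grab_frame("wrist")
cv2.imwrite("pics/wrist2.png",im[:,:,::-1])
for c,b,a in caps("wrist",im)[0]: print(c,b,a,plane("wrist",*c,85,I).round(1))
E
```

```text
clock: 2.87
eef_pos: [490.2, -143.1, 127.8]
clk 2.87 tcp [ 490.2 -143.1  127.8] rpy [179.9  -0.5 148.3] F [-0.18 -0.44  0.11] open 1.001 q6 -1.31
tool delta [-2.3  1.6 89.8] turn z -0.2 rows>= 2.2
(np.float64(325.4), np.float64(229.4)) (np.int32(287), np.int32(190), np.int32(78), np.int32(79)) 4720 [ 490.1 -140.6   85. ]
(np.float64(75.2), np.float64(225.7)) (np.int32(44), np.int32(195), np.int32(84), np.int32(67)) 2337 [ 382.9 -317.3   85. ]
(np.float64(159.5), np.float64(263.6)) (np.int32(128), np.int32(231), np.int32(65), np.int32(67)) 3097 [ 450.1 -261.6   85. ]
(np.float64(7.3), np.float64(361.4)) (np.int32(0), np.int32(345), np.int32(20), np.int32(34)) 433 [ 431.4 -730.6   85. ]
(np.float64(386.7), np.float64(349.6)) (np.int32(376), np.int32(346), np.int32(22), np.int32(10)) 93 [ 607.5 -154.1   85. ]
```

View pics/wrist2.png

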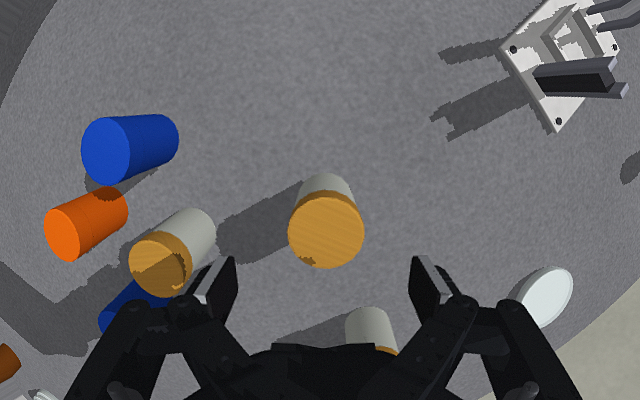

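The cap of B sits at (325,229), centred between the fingers (235 and 413). I'll go down and grip.

```bash
python3 -m jog '0 -1 0 32 0 0 0; 0 -1 0 32 0 0.4 0; 0 0 0 24 0 0 0; 255 0 0 0 0 0 0; 255 0 0 0 0 0 0' 40
python3 -m jog '255 0 0 0 0 0 0; 255 0 0 0 0 0 0; 255 0 0 0 0 0 0' 40
python3 -c "
from h import *
for i in range(1): go(493,-143,60,148.5)"
```

```text
clock: 3.33
eef_pos: [494.7, -135.7, 41.7]
tcp_rot: [3.138, -0.01, 2.599]
contact_force: [1.0, -0.8, 2.3]
opening: 0.75
clock: 3.58
eef_pos: [496.3, -133.6, 45.4]
tcp_rot: [3.137, -0.007, 2.602]
contact_force: [0.0, -0.5, -1.4]
opening: 0.574
clk 3.58 tcp [ 496.3 -133.6   45.4] rpy [179.7  -0.4 149.1] F [ 0.01 -0.46 -1.35] open 0.574 q6 -1.31
tool delta [ -2.   -9.8 -14.6] turn z 0.6 rows>= 0.4
```

```bash
python3 -m jog '255 0 0 -10 0 0 0; 255 0 0 -10 0 0 0; 255 0 0 -10 0 0 0; 255 0 0 0 0 0 0; 255 0 0 0 0 0 0' 
for i in 1 2 3; do python3 -m jog '255 0 0 0 0 0 0'|grep -E "pos|force|open"; done
```

```text
clock: 4.0
eef_pos: [498.6, -134.2, 82.9]
tcp_rot: [3.135, -0.001, 2.602]
contact_force: [-0.2, 1.3, -1.1]
opening: 0.577
eef_pos: [499.0, -134.4, 83.6]
contact_force: [1.0, 0.4, -1.8]
opening: 0.577
eef_pos: [499.0, -134.5, 83.8]
contact_force: [-0.4, -0.4, -1.6]
opening: 0.575
eef_pos: [498.9, -134.5, 83.6]
contact_force: [-0.7, 0.1, -1.5]
opening: 0.579
```

B pulls about 1.6 N, so it is light. I'll set it down again.

```bash
python3 -m jog '255 0 0 15 0 0 0; 255 0 0 13 0 0 0; 255 0 0 7 0 0 0; 255 0 0 1 0 0 0; 255 0 0 0 0 0 0' 

```

```text
clock: 4.67
eef_pos: [498.4, -134.4, 45.2]
tcp_rot: [3.135, -0.001, 2.601]
contact_force: [-0.2, 0.8, -2.0]
opening: 0.577
```

```bash
python3 -m jog '255 0 0 2 0 0 0; 255 0 0 0 0 0 0'|grep -E "pos|force"; python3 -m jog '255 0 0 1.5 0 0 0; 255 0 0 0 0 0 0'|grep -E "pos|force"

```

```text
eef_pos: [498.7, -134.4, 43.3]
contact_force: [-0.5, -0.3, -1.1]
eef_pos: [499.6, -134.8, 43.4]
contact_force: [-0.3, 1.0, -0.7]
```

```bash
python3 -m jog '255 0 0 1.5 0 0 0; 255 0 0 0 0 0 0'|grep -E "pos|force"; python3 -m jog '255 0 0 1.5 0 0 0; 255 0 0 0 0 0 0'|grep -E "pos|force"

```

```text
eef_pos: [500.8, -135.3, 43.3]
contact_force: [-0.1, -0.2, -0.4]
eef_pos: [501.9, -135.7, 43.2]
contact_force: [-0.1, 1.0, -2.5]
```

```bash
python3 -m jog '60 0 0 0 0 0 0; 0 0 0 0 0 0 0;0 0 0 0 0 0 0; 0 0 0 0 0 0 0; 0 0 0 0 0 0 0' 
python3 -m jog '0 0 0 -25 0 0 0; 0 0 0 -35 0 0 0;0 0 0 -40 0 0 0; 0 0 0 -5 0 0 0'
python3 - <<'E'
from h import *
go(639,-178,140,148.5)
im=optics.grab_frame("wrist")
cv2.imwrite("pics/wrist3.png",im[:,:,::-1])
E
```

```text
clock: 5.75
eef_pos: [502.5, -135.8, 43.4]
tcp_rot: [3.133, 0.008, 2.601]
contact_force: [0.4, -0.3, -1.2]
opening: 1.0
clock: 6.08
eef_pos: [498.8, -135.4, 148.5]
tcp_rot: [3.135, -0.001, 2.601]
contact_force: [1.4, -0.4, -0.2]
opening: 1.0
clk 6.08 tcp [ 498.8 -135.4  148.5] rpy [ 1.796e+02 -1.000e-01  1.491e+02] F [ 1.41 -0.42 -0.16] open 1.0 q6 -1.31
tool delta [-142.1   35.6    8.5] turn z 0.6 rows>= 3.6
```

View pics/wrist3.png

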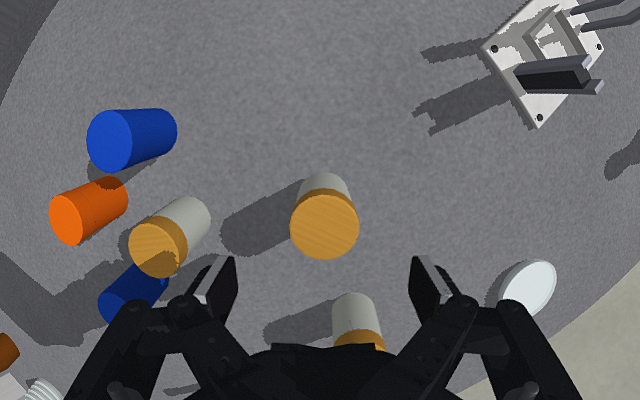

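B still stands upright, cap at (325,225). Next is jar A.

```bash
python3 -m jog '0 -35.5 8.9 0 0 0 0; 0 -35.5 8.9 0 0 0 0.6; 0 -35.5 8.9 0 0 0 0; 0 -35.5 8.9 5 0 0 0;0 0 0 0 0 0 0' |head -2
python3 - <<'E'
from h import *
go(639,-178,128,148.5)
I=optics.camera_info("wrist"); im=optics.grab_frame("wrist")
cv2.imwrite("pics/wrist4.png",im[:,:,::-1])
for c,b,a in caps("wrist",im)[0]: print(c,b,a,plane("wrist",*c,85,I).round(1))
E
```

```text
clock: 6.55
eef_pos: [638.7, -178.6, 136.9]
clk 6.55 tcp [ 638.7 -178.6  136.9] rpy [179.7  -0.3 148.4] F [-2.04  0.87  0.86] open 0.998 q6 -1.3
tool delta [0.  0.7 8.9] turn z -0.1 rows>= 0.2
(np.float64(268.2), np.float64(27.6)) (np.int32(229), np.int32(0), np.int32(80), np.int32(60)) 4067 [ 510.2 -138.6   85. ]
(np.float64(97.0), np.float64(83.4)) (np.int32(68), np.int32(52), np.int32(60), np.int32(65)) 2977 [ 458.2 -263.4   85. ]
(np.float64(27.7), np.float64(76.0)) (np.int32(6), np.int32(54), np.int32(68), np.int32(53)) 1495 [ 388.5 -329.7   85. ]
(np.float64(323.3), np.float64(221.9)) (np.int32(286), np.int32(184), np.int32(75), np.int32(76)) 4359 [ 636.5 -176.2   85. ]
```

View pics/wrist4.png

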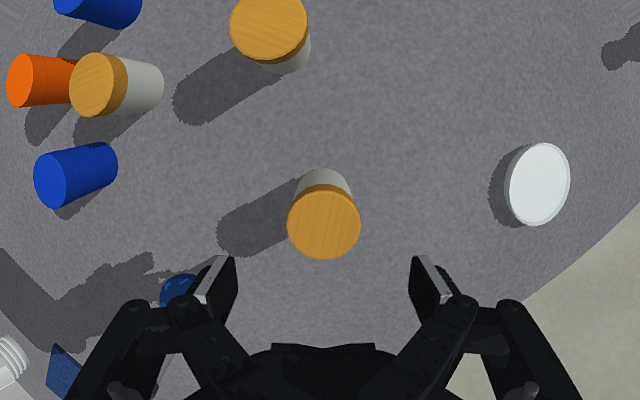

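A's cap is at (323,222), centred between the fingers. Going down.

```bash
python3 -m jog '0 0 0 32 0 0 0; 0 0 0 32 0 0 0; 0 0 0 28 0 0 0; 0 0 0 4 0 0 0;0 0 0 0 0 0 0' 

```

```text
clock: 7.02
eef_pos: [631.9, -175.9, 33.2]
tcp_rot: [3.139, -0.014, 2.591]
contact_force: [0.2, 0.1, 0.6]
opening: 1.005
```

```bash
python3 -m jog '255 0 0 0 0 0 0; 255 0 0 0 0 0 0; 255 0 0 0 0 0 0; 255 0 0 0 0 0 0;255 0 0 0 0 0 0' 50; python3 -m jog '255 0 0 -10 0 0 0; 255 0 0 -10 0 0 0; 255 0 0 -10 0 0 0; 255 0 0 0 0 0 0; 255 0 0 0 0 0 0' 
for i in 1 2 3 ; do python3 -m jog '255 0 0 0 0 0 0'|grep -E "pos|force|open"; done
```

```text
clock: 7.43
eef_pos: [632.5, -176.0, 37.6]
tcp_rot: [3.138, -0.011, 2.591]
contact_force: [-0.3, -0.1, -0.7]
opening: 0.565
clock: 7.85
eef_pos: [634.4, -176.7, 74.2]
tcp_rot: [3.137, -0.006, 2.591]
contact_force: [-0.1, 0.9, -1.2]
opening: 0.566
eef_pos: [634.8, -176.9, 74.9]
contact_force: [0.8, 0.4, -0.5]
opening: 0.568
eef_pos: [634.8, -176.9, 75.0]
contact_force: [-0.1, 0.1, -1.3]
opening: 0.564
eef_pos: [634.7, -176.9, 74.8]
contact_force: [-0.5, -0.4, -2.2]
opening: 0.569
```

A is also light at about 1.3 N, so C must be the heavy one, and lifting it will confirm that. A goes back down first.

```bash
python3 -m jog '255 0 0 16 0 0 0; 255 0 0 14 0 0 0; 255 0 0 6 0 0 0; 255 0 0 1 0 0 0; 255 0 0 0 0 0 0' |grep -E "pos|force"
python3 -m jog '255 0 0 1.5 0 0 0; 255 0 0 0 0 0 0'|grep -E "pos|force"; python3 -m jog '255 0 0 1.5 0 0 0; 255 0 0 0 0 0 0'|grep -E "pos|force"

```

```text
eef_pos: [634.6, -176.6, 35.2]
contact_force: [0.6, -0.1, 14.0]
eef_pos: [635.1, -176.8, 35.9]
contact_force: [-1.0, -1.3, -0.7]
eef_pos: [636.0, -177.1, 35.6]
contact_force: [0.7, 0.2, -1.1]
```

```bash
python3 -m jog '255 0 0 1.5 0 0 0; 255 0 0 0 0 0 0'|grep -E "pos|force"; 

```

```text
eef_pos: [636.9, -177.4, 35.6]
contact_force: [0.1, 0.4, -1.3]
```

```bash
python3 -m jog '60 0 0 0 0 0 0; 0 0 0 0 0 0 0;0 0 0 0 0 0 0; 0 0 0 0 0 0 0; 0 0 0 0 0 0 0' |grep -E "pos|open"
python3 -m jog '0 0 0 -25 0 0 0; 0 0 0 -35 0 0 0;0 0 0 -40 0 0 0; 0 0 0 -15 0 0 0'|grep pos
python3 - <<'E'
from h import *
go(452,-271,150,148.5)
im=optics.grab_frame("wrist")
cv2.imwrite("pics/wrist5.png",im[:,:,::-1])
E
```

```text
eef_pos: [636.8, -177.3, 34.7]
opening: 0.996
eef_pos: [632.8, -176.8, 146.8]
clk 9.77 tcp [ 632.8 -176.8  146.8] rpy [179.9  -0.9 148.5] F [ 0.91 -0.84  0.46] open 0.998 q6 -1.3
tool delta [ 104.8 -174.8   -3.2] turn z -0.0 rows>= 5.0
```

View pics/wrist5.png

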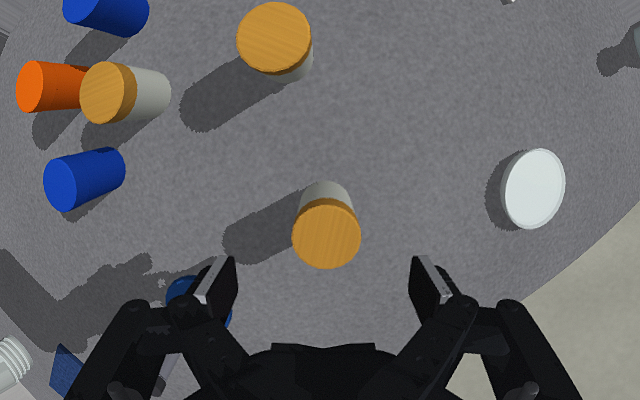

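A is upright, cap at (326,235). I move to C with a small pitch correction.

```bash
python3 -m jog '0 21 -35 -1 0 -0.9 0; 0 21 -35 -1 0 0 0; 0 21 -35 -1 0 0 0; 0 21 -35 0 0 0 0;0 21 -35 0 0 0 0' |head -2
python3 -m jog '0 0 0 0 0 0 0' |head -2
python3 - <<'E'
from h import *
go(452,-271,130,148.5)
I=optics.camera_info("wrist"); im=optics.grab_frame("wrist")
cv2.imwrite("pics/wrist6.png",im[:,:,::-1])
for c,b,a in caps("wrist",im)[0]: print(c,b,a,plane("wrist",*c,85,I).round(1))
E
```

```text
clock: 10.23
eef_pos: [455.2, -270.9, 150.8]
clock: 10.32
eef_pos: [449.0, -272.2, 149.8]
clk 10.32 tcp [ 449.  -272.2  149.8] rpy [179.8   0.5 148.8] F [ 0.28 -0.39  0.67] open 1.0 q6 -1.58
tool delta [-1.9  2.6 19.8] turn z 0.3 rows>= 0.5
(np.float64(195.9), np.float64(182.8)) (np.int32(159), np.int32(146), np.int32(86), np.int32(75)) 3864 [ 378.6 -336.1   85. ]
(np.float64(499.2), np.float64(186.7)) (np.int32(468), np.int32(155), np.int32(62), np.int32(66)) 3007 [ 499.  -142.4   85. ]
(np.float64(324.9), np.float64(216.6)) (np.int32(290), np.int32(181), np.int32(71), np.int32(72)) 3928 [ 448.9 -269.6   85. ]
(np.float64(492.5), np.float64(302.5)) (np.int32(483), np.int32(298), np.int32(23), np.int32(10)) 97 [ 603.1 -181.9   85. ]
(np.float64(22.2), np.float64(369.6)) (np.int32(0), np.int32(337), np.int32(51), np.int32(63)) 1786 [ 427.3 -897.6   85. ]
```

View pics/wrist6.png

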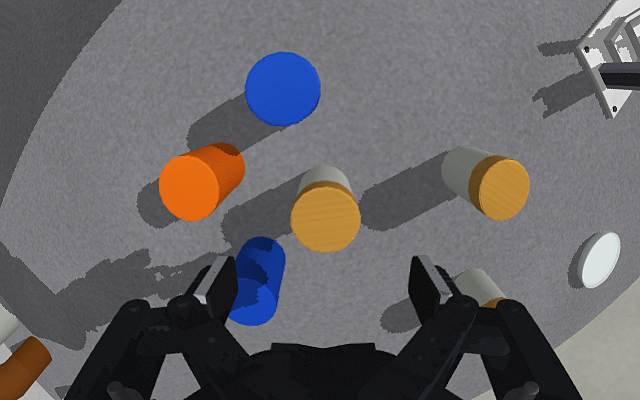

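The cap of C is at (325,217), but a blue look-alike at (253,285) stands close to the left finger. I'll check clearances in tool axes.

```bash
python3 - <<'E'
from h import *
I=optics.camera_info("wrist")
im=cv2.imread("pics/wrist6.png")[:,:,::-1].copy()
hsv=cv2.cvtColor(im,cv2.COLOR_RGB2HSV)
c,s=np.cos(np.radians(148.8)),np.sin(np.radians(148.8))
J=np.array([449.5,-270.5])
for name,n,u,v,z in(("blue1 top","wrist",253,301,85),("blue1 foot","wrist",265,252,5),("orange top","wrist",189,187,85),("blue2 top","wrist",283,88,85),("blue1t","top",460,237,85),("blue1foot","top",449,241,2),("orange","top",458,278,85),("C","top",423.6,250.5,83)):
    p=plane(n,u,v,z,I if n=="wrist" else None); d=p[:2]-J
    print(name,p.round(1),"tool",round(c*d[0]+s*d[1],1),round(s*d[0]-c*d[1],1))
E
```

```text
blue1 top [ 484.8 -358.4   85. ] tool -75.7 -56.9
blue1 foot [ 479.  -357.7    5. ] tool -70.4 -59.3
orange top [ 380.8 -342.4   85. ] tool 21.5 -97.1
blue2 top [ 361.2 -246.4   85. ] tool 88.0 -25.2
blue1t [ 482.6 -366.2   85. ] tool -77.9 -64.7
blue1foot [ 481.9 -365.2    2. ] tool -76.8 -64.3
orange [ 379.6 -351.1   85. ] tool 18.0 -105.2
C [ 450.8 -271.    83. ] tool -1.4 0.3
```

```bash
python3 -m jog '0 0 1 30 0 0.5 0; 0 0 1 32 0 0 0; 0 0 0 32 0 0 0; 0 0 0 14 0 0 0;0 0 0 3 0 0 0' 
python3 -m jog '255 0 0 0 0 0 0; 255 0 0 0 0 0 0; 255 0 0 0 0 0 0; 255 0 0 0 0 0 0;255 0 0 0 0 0 0' 60
```

```text
clock: 10.78
eef_pos: [459.4, -271.7, 37.4]
tcp_rot: [3.135, 0.013, 2.593]
contact_force: [0.1, 0.7, -0.2]
opening: 0.998
clock: 11.2
eef_pos: [461.8, -271.3, 38.5]
tcp_rot: [3.135, 0.013, 2.595]
contact_force: [0.1, 0.4, -4.0]
opening: 0.57
```

```bash
python3 -m jog '255 0 0 -10 0 0 0; 255 0 0 -10 0 0 0; 255 0 0 -10 0 0 0; 255 0 0 0 0 0 0; 255 0 0 0 0 0 0' 
for i in 1 2 3 ; do python3 -m jog '255 0 0 0 0 0 0'|grep -E "pos|force|open"; done
```

```text
clock: 11.62
eef_pos: [461.9, -271.3, 73.8]
tcp_rot: [3.135, 0.016, 2.595]
contact_force: [-0.2, 0.7, -4.6]
opening: 0.575
eef_pos: [462.3, -271.4, 74.5]
contact_force: [-0.8, -0.1, -5.1]
opening: 0.572
eef_pos: [462.2, -271.4, 74.6]
contact_force: [-0.2, 0.5, -3.7]
opening: 0.57
eef_pos: [462.1, -271.4, 74.5]
contact_force: [0.2, 0.2, -4.8]
opening: 0.573
```

C pulls about 4.6 N, so it is the heavy jar. The TCP shifted about 10 mm during the descent, so I check how the jar sits in the pads.

```bash
python3 - <<'E'
from h import *
im=optics.grab_frame("wrist")
cv2.imwrite("pics/wrist7.png",im[:,:,::-1])
im=optics.grab_frame("scene")
cv2.imwrite("pics/scene7.png",cv2.resize(im[180:320,120:320,::-1],None,fx=3.5,fy=3.5))
E
```

```text
(no output)
```

View pics/wrist7.png

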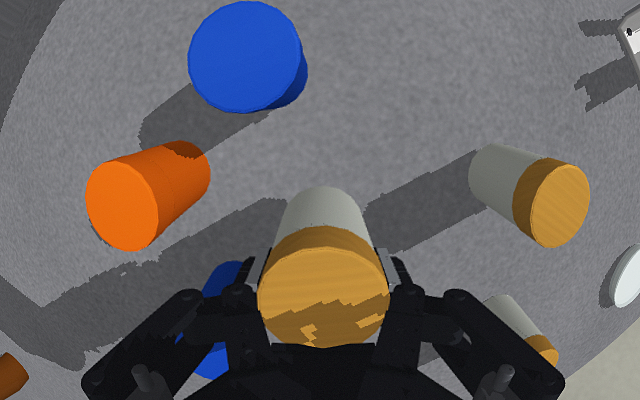

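View pics/scene7.png

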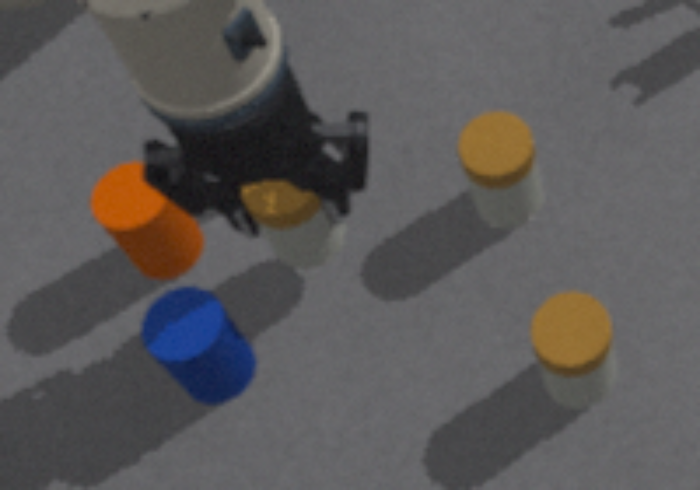

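```bash
python3 - <<'E'
from h import *
I=optics.camera_info("wrist")
s=r.sense();p=s["eef_pos"];yw=s["tcp_rot"][2]
for z in(115,121):
  q=plane("wrist",323,297,z,I);d=q-p;print(q.round(1),"tool x",round(np.cos(yw)*d[0]+np.sin(yw)*d[1],1),"y",round(np.sin(yw)*d[0]-np.cos(yw)*d[1],1))
print(p, s["contact_force"])
E
```

```text
[ 455.9 -267.4  115. ] tool x 7.2 y 0.2
[ 452.2 -265.2  121. ] tool x 11.5 y 0.1
[ 461.99293184 -271.31623582   74.26151359] [-0.63141024 -0.41185753 -5.02326948]
```

The jar sits about 9 mm off the pad centre along tool x, so I set it down and regrip centred.

```bash
python3 -m jog '255 0 0 14 0 0 0; 255 0 0 12 0 0 0; 255 0 0 6 0 0 0; 255 0 0 2 0 0 0; 255 0 0 0 0 0 0' |grep -E "pos|force"
python3 -m jog '255 0 0 1.5 0 0 0; 255 0 0 0 0 0 0'|grep -E "pos|force"; python3 -m jog '255 0 0 1.5 0 0 0; 255 0 0 0 0 0 0'|grep -E "pos|force"

```

```text
eef_pos: [462.2, -271.2, 37.3]
contact_force: [0.2, 0.7, -5.5]
eef_pos: [462.7, -271.5, 37.8]
contact_force: [-0.3, -0.2, -4.3]
eef_pos: [463.6, -272.0, 37.5]
contact_force: [-0.2, 0.7, -4.8]
```

```bash
python3 -m jog '255 0 0 3 0 0 0; 255 0 0 1.5 0 0 0'|grep -E "pos|force"; python3 -m jog '255 0 0 3 0 0 0; 255 0 0 1.5 0 0 0'|grep -E "pos|force"

```

```text
eef_pos: [464.2, -272.4, 37.1]
contact_force: [-6.6, 3.5, 14.6]
eef_pos: [464.1, -272.4, 37.2]
contact_force: [-3.3, 2.1, 2.9]
```

```bash
python3 -m jog '60 0 0 0 0 0 0; 0 0 0 0 0 0 0;0 0 0 0 0 0 0; 0 0 0 0 0 0 0; 0 10 0 0 0 0 0' |grep -E "pos|force|open"
python3 -m jog '0 0 0 0 0 0 0' |grep -E "pos|force|open"
python3 - <<'E'
from h import *
I=optics.camera_info("wrist")
go(454,-266,38,148.5)
im=optics.grab_frame("wrist")
cv2.imwrite("pics/wrist8.png",im[:,:,::-1])
E
```

```text
eef_pos: [458.9, -269.1, 38.9]
contact_force: [1.8, -1.2, -0.1]
opening: 0.999
eef_pos: [456.7, -267.8, 38.2]
contact_force: [-0.1, 0.6, -0.0]
opening: 1.002
clk 13.55 tcp [ 456.7 -267.8   38.2] rpy [179.6   1.2 148.7] F [-0.08  0.62 -0.01] open 1.002 q6 -1.57
tool delta [3.3 0.1 0.2] turn z 0.2 rows>= 0.1
```

View pics/wrist8.png

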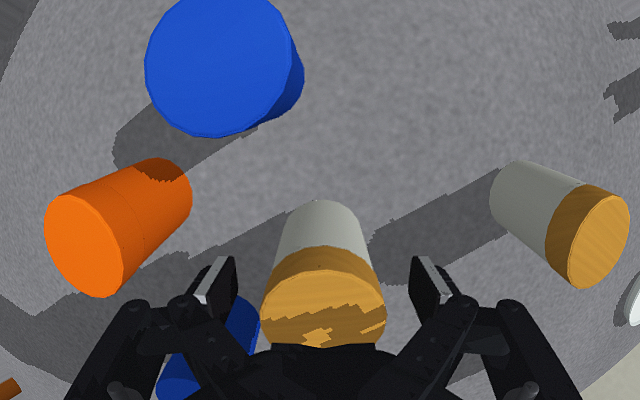

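```bash
python3 - <<'E'
from h import *
I=optics.camera_info("wrist")
s=r.sense();p=s["eef_pos"];yw=s["tcp_rot"][2]
for u,v in((324,308),(324,314),(324,270),(261,312),(386,312)):
  q=plane("wrist",u,v,85,I);d=q-p;print(q.round(1),"tool x",round(np.cos(yw)*d[0]+np.sin(yw)*d[1],1),"y",round(np.sin(yw)*d[0]-np.cos(yw)*d[1],1))
E
```

```text
[ 452.6 -264.7   85. ] tool x 6.5 y 0.5
[ 455.1 -266.2   85. ] tool x 3.5 y 0.5
[ 438.1 -255.9   85. ] tool x 23.4 y 0.5
[ 442.1 -286.7   85. ] tool x 3.9 y -23.7
[ 467.4 -245.7   85. ] tool x 3.6 y 24.4
```

```bash
python3 -m jog '0 3 0 1 0 1.2 0; 0 0 0 1 0 0 0' |grep -E "pos|rot"
python3 -m jog '255 0 0 0 0 0 0; 255 0 0 0 0 0 0; 255 0 0 0 0 0 0; 255 0 0 0 0 0 0;255 0 0 0 0 0 0' 70
python3 -m jog '255 0 0 -15 0 0 0; 255 0 0 -20 0 0 0; 255 0 0 -25 0 0 0; 255 0 0 -10 0 0 0; 255 0 0 0 0 0 0' 
python3 - <<'E'
from h import *
I=optics.camera_info("wrist")
go(485,172,160,148.5)
im=optics.grab_frame("wrist")
cv2.imwrite("pics/wrist9.png",im[:,:,::-1])
E
```

```text
eef_pos: [455.0, -266.7, 36.4]
tcp_rot: [3.135, 0.001, 2.595]
clock: 14.18
eef_pos: [455.1, -266.9, 36.4]
tcp_rot: [3.135, -0.0, 2.595]
contact_force: [0.7, -0.7, -4.2]
opening: 0.57
clock: 14.6
eef_pos: [451.9, -265.6, 105.3]
tcp_rot: [3.135, -0.009, 2.595]
contact_force: [0.5, -0.4, -4.8]
opening: 0.563
clk 14.6 tcp [ 451.9 -265.6  105.3] rpy [179.6  -0.5 148.7] F [ 0.46 -0.44 -4.76] open 0.563 q6 -1.57
tool delta [199.  391.1 -54.7] turn z 0.2 rows>= 10.8
```

View pics/wrist9.png

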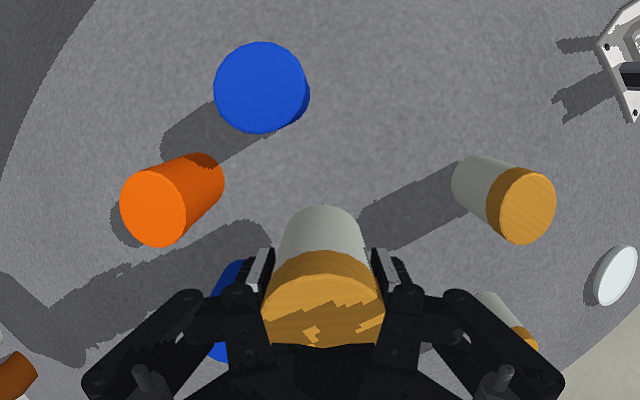

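The jar is held centred and upright, cap at (323,310). I carry it up and over to the carrier.

```bash
python3 - <<'E'
from h import *
I=optics.camera_info("wrist")
s=r.sense();p=s["eef_pos"];yw=s["tcp_rot"][2]
for u,v in((323,272),(323,310),(323,204)):
  q=plane("wrist",u,v,154 if v!=204 else 69,I);d=q-p;print(q.round(1),"tool x",round(np.cos(yw)*d[0]+np.sin(yw)*d[1],1),"y",round(np.sin(yw)*d[0]-np.cos(yw)*d[1],1))
E
python3 -m jog '255 10 20 -25 0 0 0;255 16 32 -20 0 0 0; 255 16 32 -20 0 0 0; 255 16 32 -15 0 0 0;255 16 32 -5 0 0 0' |grep -E "pos|open"
python3 -m jog '255 16 32 0 0 0 0; 255 16 32 0 0 0 0; 255 16 32 0 0 0 0; 255 16 32 0 0 0 0; 255 16 32 0 0 0 0' |grep -E "pos|open"
python3 -c "
from h import *
go(485,172,190,148.5)"
```

```text
[ 432.7 -253.8  154. ] tool x 22.3 y 0.1
[ 446.6 -262.2  154. ] tool x 6.1 y 0.1
[ 434.4 -254.1   69. ] tool x 20.8 y 0.7
eef_pos: [463.0, -100.4, 185.9]
opening: 0.569
eef_pos: [476.8, 86.0, 183.4]
opening: 0.572
clk 15.48 tcp [476.8  86.  183.4] rpy [179.9  -1.1 148.1] F [ 0.74 -0.24 -4.18] open 0.572 q6 -0.86
tool delta [38.5 77.3 -6.6] turn z -0.4 rows>= 2.1
```

```bash
python3 -m jog '255 16 30 -2 0 0 0; 255 12 28 -2 0 -1 0; 255 8 16 -2 0 0 0; 255 0 0 0 0 0 0; 255 0 0 0 0 0 0' |grep -E "pos|open"
python3 - <<'E'
from h import *
go(482.4,173.4,100,148.5)
im=optics.grab_frame("wrist")
cv2.imwrite("pics/wrist10.png",im[:,:,::-1])
E
```

```text
eef_pos: [482.0, 178.6, 182.1]
opening: 0.572
clk 15.9 tcp [482.  178.6 182.1] rpy [-179.8   -0.5  148.5] F [ 0.29 -0.61 -4.1 ] open 0.572 q6 -0.68
tool delta [-3.1 -4.2 82.1] turn z -0.0 rows>= 2.0
```

View pics/wrist10.png

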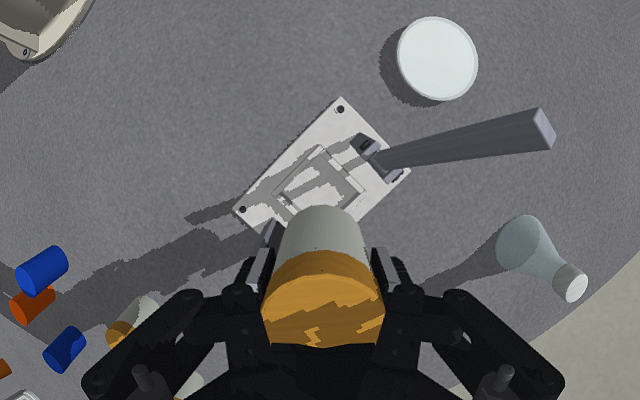

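The carrier and its pocket are clear under the held jar, and the bar is away to the right. I lower in stages.

```bash
python3 -m jog '255 -2 -3 20 0 0 0; 255 -1 -1 25 0 0 0; 255 0 0 25 0 0 0; 255 0 0 5 0 0 0; 255 0 0 0 0 0 0' |grep -E "pos|open"
python3 - <<'E'
from h import *
go(482.4,173.4,62,148.5)
I=optics.camera_info("wrist");im=optics.grab_frame("wrist")
cv2.imwrite("pics/wrist11.png",im[:,:,::-1])
import pickle; pickle.dump((I,r.sense()),open("wI11.pkl","wb"))
E
```

```text
eef_pos: [481.1, 168.3, 102.6]
opening: 0.565
clk 16.37 tcp [481.1 168.3 102.6] rpy [-179.7   -0.5  148.2] F [ 0.3   0.36 -4.73] open 0.565 q6 -0.69
tool delta [ 1.6  5.  40.6] turn z -0.3 rows>= 1.0
```

View pics/wrist11.png

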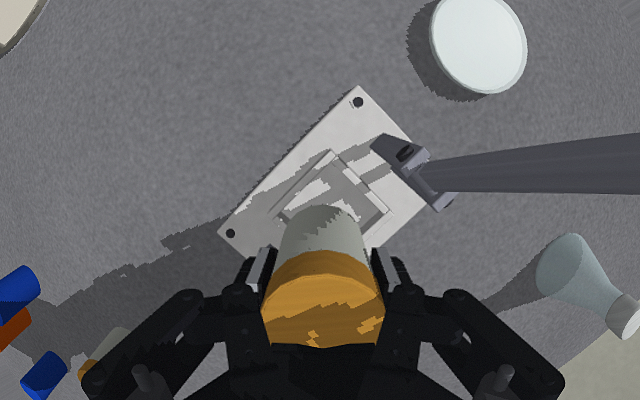

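```bash
python3 - <<'E'
from h import *
import pickle
I,s=pickle.load(open("wI11.pkl","rb"))
p=s["eef_pos"]
for b in((358,101),(230,233)): print(plane("wrist",*b,8,I).round(1))
yw=s["tcp_rot"][2]; x=np.array([np.cos(yw),np.sin(yw)])
q=plane("wrist",323,205,p[2]-36.4,I); print("far foot edge",q.round(1),((q-p)[:2]@x).round(1))
E
```

```text
[423.6 235.1   8. ]
[459.   88.7   8. ]
far foot edge [464.3 179.1  66.6] 19.9
```

```bash
python3 -m jog '255 1.5 4 14 0 0 0; 255 0.5 1 14 0 0 0; 255 0 0 2 0 0 0; 255 0 0 0 0 0 0' |grep -E "pos|open|force"
python3 -c "
from h import *
go(482.4,173.4,45,148.5)"
```

```text
eef_pos: [484.7, 172.7, 76.6]
contact_force: [0.1, -0.2, -5.4]
opening: 0.572
clk 16.75 tcp [484.7 172.7  76.6] rpy [-179.9   -0.4  148.1] F [ 0.15 -0.16 -5.36] open 0.572 q6 -0.68
tool delta [ 2.4 -0.6 31.6] turn z -0.4 rows>= 0.8
```

```bash
python3 -m jog '255 4 -0.5 5 0 0 0; 255 0 0 4 0 0 0; 255 0 0 0 0 0 0' |grep -E "pos|open|force"
python3 - <<'E'
from h import *
go(481.5,174,45,148.5)
I=optics.camera_info("wrist");s=r.sense();im=optics.grab_frame("wrist")
cv2.imwrite("pics/wrist12.png",cv2.resize(im[80:330,200:440,::-1],None,fx=2.4,fy=2.4))
E
```

```text
eef_pos: [482.6, 174.7, 70.1]
contact_force: [-0.1, -0.4, -3.8]
opening: 0.564
clk 17.0 tcp [482.6 174.7  70.1] rpy [179.9  -0.2 148. ] F [-0.08 -0.37 -3.76] open 0.564 q6 -0.68
tool delta [ 0.6 -1.1 25.1] turn z -0.5 rows>= 0.6
```

View pics/wrist12.png

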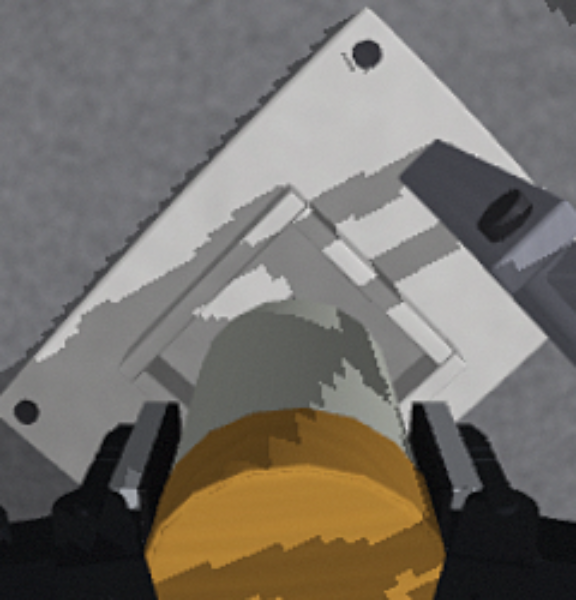

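The jar foot is over the pocket, a bit above the walls. I lower it in small steps and watch the force.

```bash
python3 -m jog '255 0.5 -1 7 0 0 0; 255 0 0 5 0 0 0' |grep -E "pos|force"
python3 -m jog '255 0 0 4 0 0 0; 255 0 0 4 0 0 0' |grep -E "pos|force"
python3 -c "
from h import *
go(481.5,174,45,148.5)"
```

```text
eef_pos: [482.6, 174.5, 59.2]
contact_force: [-0.7, 0.4, -4.0]
eef_pos: [482.7, 174.6, 50.3]
contact_force: [0.4, -0.1, -3.9]
clk 17.38 tcp [482.7 174.6  50.3] rpy [ 1.798e+02 -1.000e-01  1.480e+02] F [ 0.37 -0.11 -3.92] open 0.568 q6 -0.68
tool delta [ 0.7 -1.1  5.3] turn z -0.5 rows>= 0.1
```

Jar bottom is at about 14 mm, inside the walls (24 mm), with no side force.

```bash
python3 -m jog '255 0 0 3 0 0 0; 255 0 0 3 0 0 0' |grep -E "pos|force"
python3 -m jog '255 0 0 3 0 0 0; 255 0 0 2 0 0 0' |grep -E "pos|force"
```

```text
eef_pos: [482.5, 174.5, 44.0]
contact_force: [-21.5, -8.2, 86.8]
eef_pos: [482.5, 174.5, 44.3]
contact_force: [-8.5, -2.8, 19.8]
```

It is seated at z = 44.3 (expected 44.4). Releasing now.

```bash
python3 -m jog '200 0 0 0 0 0 0; 60 0 0 0 0 0 0;0 0 0 0 0 0 0; 0 0 0 0 0 0 0; 0 0 0 0 0 0 0' |grep -E "pos|force|open"
python3 -m jog '0 0 0 0 0 0 0; 0 0 0 -15 0 0 0; 0 0 0 -30 0 0 0;0 0 0 -38 0 0 0; 0 0 0 -38 0 0 0' |grep -E "pos|force|open"
python3 - <<'E'
from h import *
go(485,172,250,148.5)
I=optics.camera_info("wrist");im=optics.grab_frame("wrist")
cv2.imwrite("pics/wrist13.png",im[:,:,::-1])
import pickle; pickle.dump(I,open("wI13.pkl","wb"))
for c,b,a in caps("wrist",im)[0]: print(c,b,a,plane("wrist",*c,93,I).round(1))
E
```

```text
eef_pos: [484.4, 175.2, 45.9]
contact_force: [0.1, -0.0, -1.0]
opening: 1.002
eef_pos: [478.9, 172.7, 161.7]
contact_force: [-0.2, 0.1, 0.5]
opening: 0.999
clk 18.55 tcp [478.9 172.7 161.7] rpy [-179.6   -0.6  148. ] F [-0.24  0.11  0.53] open 0.999 q6 -0.68
tool delta [ -5.6   2.6 -88.3] turn z -0.5 rows>= 2.2
(np.float64(328.6), np.float64(223.9)) (np.int32(295), np.int32(190), np.int32(68), np.int32(67)) 3532 [484.6 173.9  93. ]
```

View pics/wrist13.png

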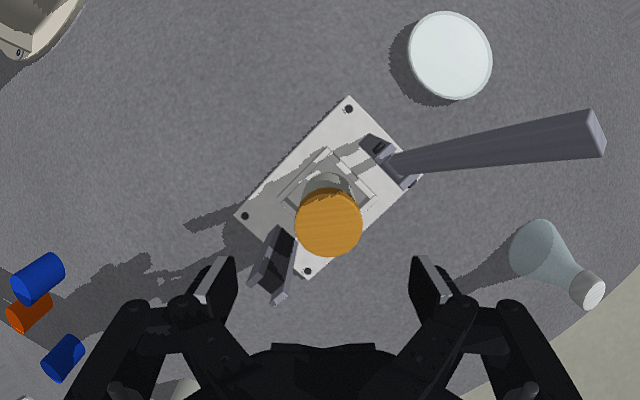

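The jar stands upright in the pocket, cap centre within about 2 mm of the pocket centre. Next is the bar: I go up with the gripper shut, then out beyond its end.

```bash
python3 -m jog '255 0 0 -35 0 0 0.5; 255 0 0 -38 0 0 0; 255 0 0 -38 0 0 0;255 0 0 -20 0 0 0' |grep -E "pos|open"
python3 -c "
from h import *
go(446,332,290,148)"
```

```text
eef_pos: [481.7, 173.2, 303.2]
opening: 0.456
clk 18.93 tcp [481.7 173.2 303.2] rpy [-179.9   -0.4  147.5] F [ 1.01  0.66 -0.35] open 0.456 q6 -0.67
tool delta [115.4 114.8  13.2] turn z -0.5 rows>= 4.0
```

```bash
python3 -m jog '255 25 25 0 0 0 0; 255 27 27 0 0 0 0; 255 27 27 0 0 0 0;255 27 27 0 0 0 0;255 8 8 0 0 0 0' |grep -E "pos|open"
python3 - <<'E'
from h import *
go(446,332,205,148)
I=optics.camera_info("wrist");im=optics.grab_frame("wrist")
cv2.imwrite("pics/wrist14.png",im[:,:,::-1])
im=optics.grab_frame("scene")
cv2.imwrite("pics/scene14.png",cv2.resize(im[40:220,280:480,::-1],None,fx=3.3,fy=3.3))
E
```

```text
eef_pos: [450.6, 334.5, 312.1]
opening: -0.0
clk 19.35 tcp [450.6 334.5 312.1] rpy [1.794e+02 1.000e-01 1.470e+02] F [-0.59  0.28  0.37] open -0.0 q6 -0.36
tool delta [  2.5  -4.6 107.1] turn z -1.0 rows>= 2.6
```

View pics/wrist14.png

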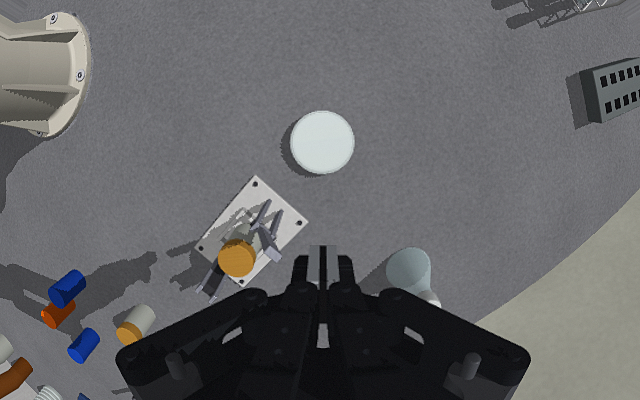

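View pics/scene14.png

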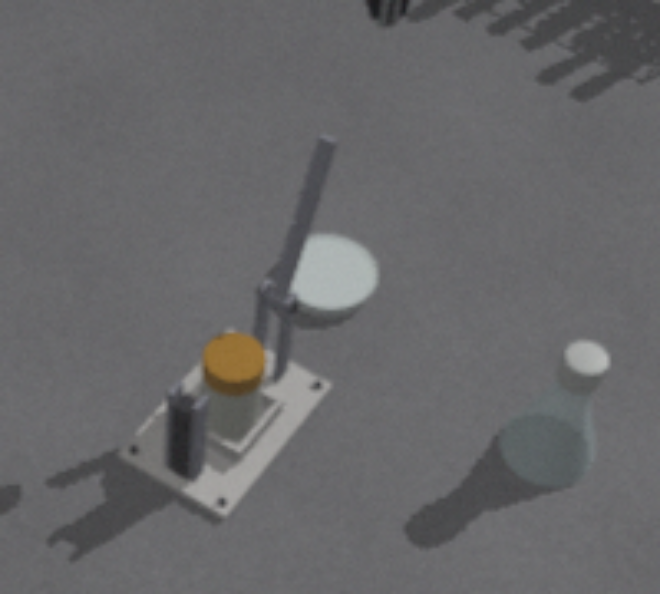

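The jar is seated, the bar still open, and the shut fingers are past the bar end. Descending to z≈205.

```bash
python3 -m jog '255 1 -2 30 0.5 0 -1; 255 1 -2 35 0 0 0; 255 0 0 35 0 0 0;255 0 0 6 0 0 0;255 0 0 0 0 0 0' |grep -E "pos|force"
python3 -c "
from h import *
go(446,332,205,148)
d=r.sense()['eef_pos'][:2]-[484.9,171.9]; print(d@[.9727,.2323],d@[-.2323,.9727])"
```

```text
eef_pos: [449.4, 326.5, 203.5]
contact_force: [-0.4, 0.3, 0.8]
clk 19.87 tcp [449.4 326.5 203.5] rpy [-180.     0.3  148.2] F [-0.42  0.31  0.84] open -0.001 q6 -0.38
tool delta [ 5.8  2.9 -1.5] turn z 0.2 rows>= 0.2
1.4000339288786687 158.65997858347546
```

```bash
cat >> h.py <<'E'
def cy():
    s=r.sense();p=s["eef_pos"];d=p[:2]-[484.9,171.9]
    print("carrier x %.1f y %.1f z %.1f"%(d@[.9727,.2323],d@[-.2323,.9727],p[2]),"F",s["contact_force"].round(1),"clk",round(s["clock"],2),"yaw",round(np.degrees(s["tcp_rot"][2]),1))
E
python3 -m jog '255 -9 -9 0 0 0 0; 255 -9 -9 0 0 0 0; 255 -9 -9 0 0 0 0;255 -9 -9 0 0 0 0;255 -9 -9 0 0 0 0' >/dev/null; python3 -c "
from h import *
cy()"
```

```text
carrier x 4.0 y 89.7 z 210.2 F [-0.4  0.6 -0.2] clk 20.28 yaw 148.2
```

```bash
python3 -m jog '255 -9 -9 2 0 0 0; 255 -7 -10 3 0 0 0; 255 -7 -10 3 0 0 0;255 0 0 3 0 0 0' >/dev/null; python3 - <<'E'
from h import *
cy()
im=optics.grab_frame("scene")
cv2.imwrite("pics/scene15.png",cv2.resize(im[40:220,280:480,::-1],None,fx=3.3,fy=3.3))
E
```

```text
carrier x 2.7 y 45.5 z 205.7 F [-1.2  0.7  0.4] clk 20.62 yaw 148.0
```

View pics/scene15.png

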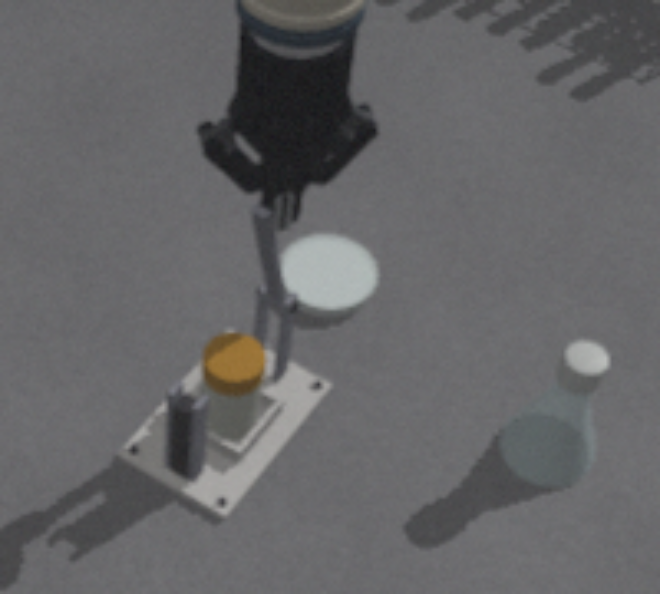

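The bar is now past vertical and leaning toward the catch, with its tip at (265,212) against the fingers. I follow the arc down.

```bash
python3 -m jog '255 -7 -7 11 0 0 0; 255 -7 -7 12 0 0 0; 255 -7 -7 12 0 0 0' >/dev/null; python3 - <<'E'
from h import *
cy()
E
python3 -m jog '255 -6 -6 11 0 0 0; 255 -6 -6 12 0 0 0;  255 -5 -5 10 0 0 0' >/dev/null; python3 - <<'E'
from h import *
cy()
im=optics.grab_frame("scene")
cv2.imwrite("pics/scene16.png",cv2.resize(im[40:220,280:480,::-1],None,fx=3.3,fy=3.3))
E
```

```text
carrier x 6.7 y 17.0 z 173.9 F [0.5 0.7 1.5] clk 20.92 yaw 147.9
carrier x 9.4 y -7.7 z 141.2 F [-1.1  1.   1.1] clk 21.17 yaw 147.9
```

View pics/scene16.png

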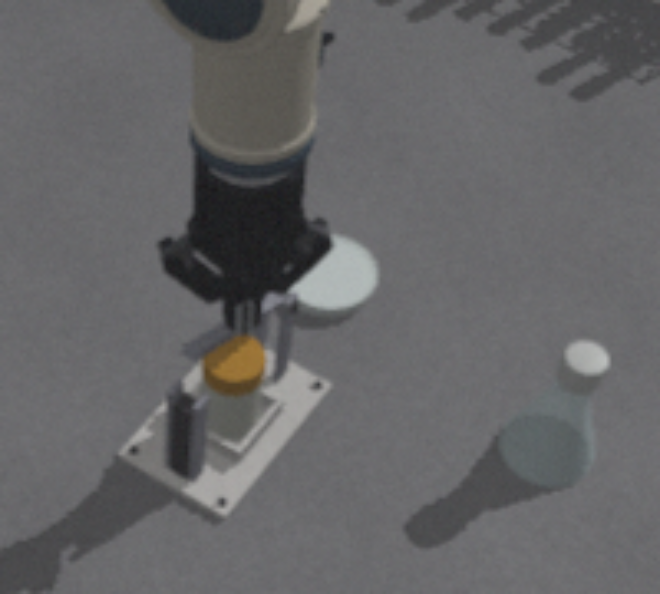

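The bar is nearly down and its angle follows the tip. I correct the x drift and press on gently.

```bash
python3 -m jog '255 -2 -6 9 0 0 0; 255 -1 -5 9 0 0 0;  255 -1 -5 7 0 0 0' >/dev/null; python3 - <<'E'
from h import *
cy()
E
```

```text
carrier x 3.0 y -22.4 z 114.8 F [ 1.6 -0.4  0.8] clk 21.47 yaw 147.9
```

```bash
python3 -m jog '255 -1 -1 4 0 0 0; 255 0 0 3 0 0 0' >/dev/null; python3 -c "
from h import *
cy()"
python3 -m jog '255 0 0 2 0 0 0; 255 0 0 2 0 0 0' >/dev/null; python3 -c "
from h import *
cy()"
```

```text
carrier x 2.3 y -24.3 z 106.6 F [-0.2  0.4  2.1] clk 21.63 yaw 147.9
carrier x 2.6 y -24.3 z 104.2 F [-15.2  -5.6  48.2] clk 21.8 yaw 147.9
```

Hard contact at z≈104, so the bar is in its catch. I retract straight up and check.

```bash
python3 -m jog '255 0 0 -10 0 0 0; 255 0 0 -25 0 0 0; 255 0 0 -38 0 0 0;255 0 0 -38 0 0 0;255 0 0 -38 0 0 0' |grep pos
python3 -m jog '255 15 15 -10 0 0 0; 255 27 27 0 0 0 0; 255 27 27 0 0 0 0;255 15 15 0 0 0 0;255 0 0 0 0 0 0' |grep -E "pos|force"
python3 - <<'E'
from h import *
cy()
im=optics.grab_frame("scene")
cv2.imwrite("pics/scene17.png",im[:,:,::-1])
cv2.imwrite("pics/scene17z.png",cv2.resize(im[110:220,290:420,::-1],None,fx=5,fy=5))
I=optics.camera_info("wrist");im=optics.grab_frame("wrist")
import pickle; pickle.dump(I,open("wI17.pkl","wb"))
cv2.imwrite("pics/wrist17.png",im[:,:,::-1])
E
```

```text
eef_pos: [483.3, 146.8, 251.9]
eef_pos: [460.5, 268.5, 275.9]
contact_force: [0.3, -1.5, 0.5]
carrier x -1.3 y 99.6 z 275.9 F [ 0.3 -1.5  0.5] clk 22.63 yaw 147.7
```

View pics/scene17.png

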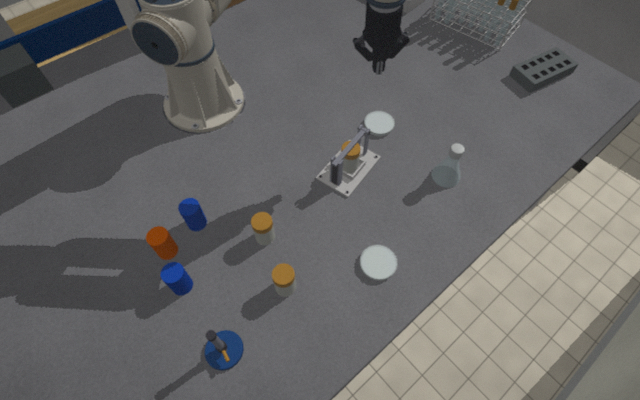

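View pics/scene17z.png

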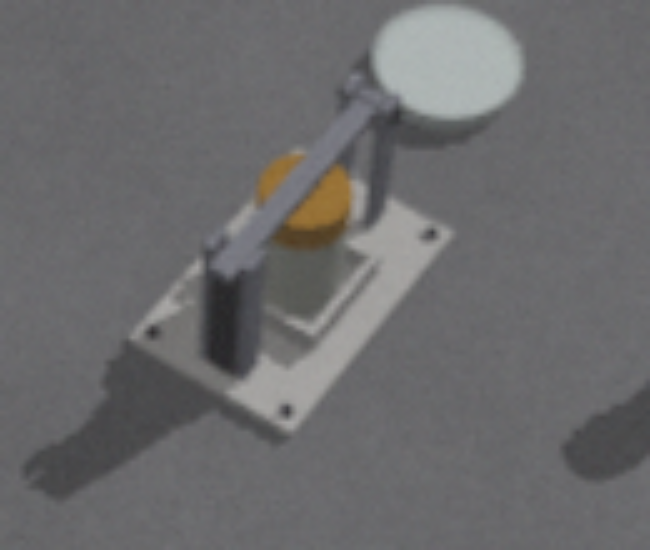

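View pics/wrist17.png

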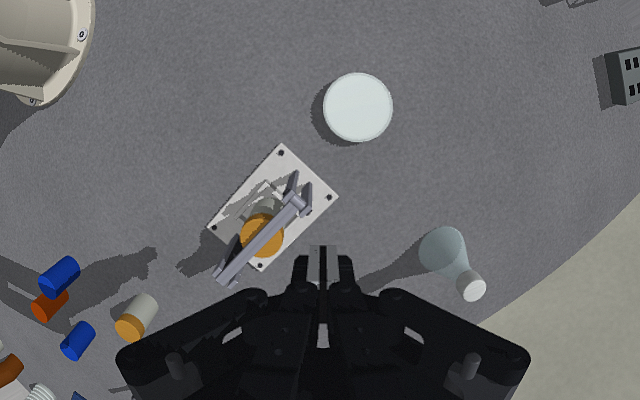

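```bash
python3 - <<'E'
from h import *
C=np.array([484.9,171.9]);ey=np.array([-.2323,.9727]);ex=np.array([.9727,.2323])
for q in(0,.05,.1,.2):
    y=65-144*np.cos(q)-4*0;z=101+144*np.sin(q)
    p=np.r_[C+ey*y,z+4]; u=proj("scene",p); print(q,np.round(u,1),"zoom",np.round((np.array(u)-[290,110])*5))
print(plane("scene",*(np.array([214,247])/5+[290,110]),110).round(1))
im=cv2.imread("pics/scene17.png")[:,:,::-1].copy(); 
for c,b,a in caps("scene",im)[0]: print(c,b[2:],plane("scene",*c,80).round(1))
s=r.sense();print(s["qvel"].round(3))
E
```

```text
0 [332.7 163.7] zoom [214. 268.]
0.05 [332.8 161.9] zoom [214. 260.]
0.1 [333.  160.1] zoom [215. 250.]
0.2 [333.7 156.1] zoom [218. 230.]
[495.9 101.7 110. ]
(np.float64(354.5), np.float64(150.5)) (np.int32(13), np.int32(13)) [495.1 181.7  80. ]
(np.float64(261.3), np.float64(221.3)) (np.int32(21), np.int32(19)) [ 506.4 -136.9   80. ]
(np.float64(159.4), np.float64(240.2)) (np.int32(30), np.int32(33)) [ 391.9 -346.6   80. ]
(np.float64(282.7), np.float64(274.2)) (np.int32(23), np.int32(21)) [ 646.2 -181.1   80. ]
[-0.035  0.003  0.016 -0.007  0.001 -0.014]
```

The seen bar end (about 270 in the zoom) matches q≈0 (268), and everything else stands. Handing in.

```bash
python3 -m jog '255 0 0 0 0 0 0;255 0 0 0 0 0 0' |grep -E "clock|force"
python3 -c "
from rig import ticket
print(ticket.sign_off())"
```

```text
clock: 22.9
contact_force: [-0.2, -0.2, 0.6]
the job is handed in; nothing more can be done
None
```

I put the heavy jar in the carrier's pocket, closed the bar over it and handed the job in at 22.9 s.

- **Finding the weight:** I lifted each jar. The one at (493,-143) pulled about 1.6 N and the one at (639,-178) about 1.3 N. The one at (452,-271) pulled about 4.6 N, so it is the heavy one. I set the two light jars back down.
- **Placing the heavy jar:** My first grip on it was about 9 mm off-centre, so I set it down and regripped. I then lowered it into the pocket and released it with the bar still open. A wrist picture put its cap within about 2 mm of the pocket's centre.
- **Closing the bar:** I pushed it over with the shut fingers until it hit a hard stop. The fingertip was then at 104 mm; the closed bar's top should be at 105 mm. In the last picture the bar end lies between the cheeks, at the height expected for an angle near 0.
- **Last picture:** The two light jars stand upright a few mm from where they started. The dishes, flask and burner look untouched, and the arm is clear.

Some readings were rough:
- **Cameras:** The scene and top cameras disagreed by up to about 6 mm on the carrier, so I relied on the wrist camera and the average of the other two.
- **Wrist force:** It peaked at about 87 N when the jar seated and 48 N when the bar reached its stop. Both are under the 120 N limit. They came through the fingers, which I took not to count toward the 40 N limit on the arm and the gripper's body. I had no way to check that.

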